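# Sort the jeweller's bench tools into their trays

## Robot

A 6-joint arm with a two-finger parallel gripper is mounted at the origin on the work surface. World frame = base frame: x ahead of the robot, y to its left, z up, the work surface at z = 0. Lengths are in m, angles in degrees, forces in N, time in s.
With the tool pointing down it reaches from about 0.25 to 0.725 m from the base axis. Payload 9.7 kg.
Tool frame: the origin (TCP) lies at the very end of the fingers, on their centre line; the grasp point (between the pads) lies 19 mm behind it; z points along the fingers, y is the line along which they close (so a half turn about z gives the same grasp; the last joint's range is limited). The gripper opens to 85 mm and grips with 20 to 120 N. Pads are 22 mm wide; open, the fingers measure 114 mm over their backs; the gripper's body (76 mm by 85 mm) begins 54 mm behind the grasp point. The pads swing forward as they close: fully open they stand 13 mm farther back than shut.
Start: joints at [72.078, 4.979, 10.078, 95.1, 0, 90], TCP at [0.169, 0.523, 0.21] pointing down, gripper open.
Joint ranges: [-179.16, 179.16], [-48.56, 103.87], [-65.8, 70.77], [-126.05, 130.52], [-82.76, 87.17], [-180, 180]. Speed limits (degrees/s): [127.2, 127.2, 147.25, 180, 180, 180].

## Interface

Orientations are given as [roll, pitch, yaw] about the fixed x, y, z axes, in that order (R = Rz(yaw) Ry(pitch) Rx(roll)).
In Python, from workcell import bot gives the robot as it stands.
- The arm moves only by the tool step_arm, never from a script. Its argument "targets" is a list of rows, each a list of 3 entries, a list of its own where there are three numbers: the opening, from 0 (shut) to 1 (fully open), then the shift along the world's x, y, z in mm, then the turn, a rotation vector about the world's x, y, z in rad. In form: [[grip, [tx, ty, tz], [wx, wy, wz]], ...]. A call has 1 to 8 rows; each row is the pose to reach, as a shift and turn from the pose commanded when the call began; what a row does not reach only later rows make up. A row lasts 1/10 s, in which the tool goes at most 50 mm and 8.59 degrees, less where a joint would pass 70% of its speed; a pose out of reach is approached as far as the arm can. A call with a gripper value outside its range is refused whole. The fingers move at their own pace and stop on an object; "force" is the grip in N (left out, the last holds). Time passes only in rows, so rows that repeat a pose let the fingers close. It gives the time, the measured TCP pose, the force, the opening and the grip force at its end, in the units of the state.
- bot.get_obs(): the state, without advancing time (a new reading comes with each control period).
- bot.camera(name): name is "scene" or "top"; returns (picture, depth): 480x640x3 uint8, red, green, blue; 480x640 float32, m along the optical axis (not along the pixel's ray), 0 where there is no reading.
- bot.camera_params(name): a dict with "K" (3x3 intrinsics, pixels), "R" (3x3) and "t" (3): a world point X has camera coordinates R X + t. Camera axes: x right, y down, z forward; pixel columns grow to the right and rows downward; lengths in m; the calibration is good to about 2 mm. A picture is of the moment at which its call begins. camera_params takes no time and is no camera call.
- bot.job_done(): hands the job in; it is judged then, once.
The state is a dict: "time": time; "q": joint angles; "qd": joint speeds; "joint_efforts": joint torques, N m; "ee_pos": TCP position; "tcp_rot": TCP orientation; "wrist_force": force on the tool from outside, world axes, zero at the start; "torque": the same for the moment, N m; "opening": finger opening in m; "grasp_force": force on a finger pad.
Only numpy, scipy, OpenCV 4.12 (cv2) and the standard library are available. Lean on these libraries where they do the work, as an engineer would, in place of code of your own. Each camera call takes 0.05 s, during which the arm holds its last target. There are 200 camera calls.

## Task

Tidy the jeweller's bench: sort the five loose pieces into the grey trays where they belong. Lay the two gravers flat in the oblong two-lane tray, one in each lane and pointing along it (either way round), lay the two silver rings flat in the round dish, side by side and not stacked, and set the steel doming block flat in the small square tray. Leave the wooden setter's ball and the pot of burs standing where they are.

Things in the scene. Friction and masses are not known exactly. Their poses are not given: they have to be found in the camera images.
- long_graver: The longer hand graver, 110 mm overall: turned dark wooden handle 56 mm long, 26 mm thick (24 to the front), flat underneath, then a 6 mm square steel shank. Lies flat, crosswise to the robot. Origin: under the middle of the overall length, at the handle's underside; x to the steel tip, z up. Grip the handle's middle at x = -27 mm; its centre line is 13 mm up, its top 26 mm.
- short_graver: The shorter hand graver, 88 mm overall: turned dark wooden handle 44 mm long, 26 mm thick (24 to the front), flat underneath, then a 6 mm square steel shank. Lies flat, crosswise to the robot. Origin: under the middle of the overall length, at the handle's underside; x to the steel tip, z up. Grip the handle's middle at x = -22 mm; its centre line is 13 mm up, its top 26 mm.
- large_ring: The larger silver ring blank: a plain band 44 mm outside diameter, 28 mm inside, 16 mm high, lying flat on the bench. Origin: centre of its underside; z up along its axis.
- small_ring: The smaller silver ring blank: a plain band 30 mm outside diameter, 21 mm inside, 16 mm high, lying flat on the bench. Origin: centre of its underside; z up along its axis.
- doming_block: Steel doming block: a 36 mm cube of bare steel with a dark round dimple in its top and sides, about 0.36 kg, standing on the bench. Origin: centre of its underside; x and y square to its sides, z up.
- graver_tray: Oblong grey tin tray, fixed: 110 by 150 mm outside, walls 4 mm thick and only 10 mm high, floor 4 mm thick; a ridge of the same height, 4 mm thick, down the middle makes two lanes 49 mm wide and 142 mm long. Origin: centre of its underside; y runs along the lanes, x across; the lanes' centre lines are at x = +26.5 and -26.5 mm.
- ring_dish: Round grey tin dish for rings, fixed to the bench: 128 mm outside diameter, 120 mm inside, rim 10 mm above the bench, floor 4 mm thick. Origin: centre of its underside.
- block_tray: Small square grey tin tray for the doming block, fixed to the bench: 84 mm by 84 mm outside, 76 mm inside, walls 4 mm thick and 10 mm high, floor 4 mm thick. Origin: centre of its underside; x and y square to its sides.
- setter_ball: A bystander to leave alone: turned wooden setter's ball, 42 mm in diameter and 50 mm high with a waist, standing loose outside the row of trays, to the left or right. Origin: centre of its underside.
- bur_pot: Leave alone: loose black pot, 42 mm in diameter and 42 mm high, with steel burs standing in it up to 64 mm above the bench, at the other end of the row of trays. Origin: centre of its underside. Unlisted bystanders stand beyond the trays or far to the sides; those within reach are at most 70 mm high.
There are look-alikes about, which are no part of the job. Leave any orange or yellow look-alike of the large_ring alone.

How it is judged (in metres and radians):
At the end, for the whole second after the job is handed in: Gravers flat, one per lane, along it within 0.35 rad, within 20 mm of its centre line and 22 (long) or 32 mm (short) of its middle; rings flat inside the dish, not stacked; block flat in its tray within 22 mm of centre; all at rest; ball and pot upright within 25 mm of their start (z of long_graver in the frame of graver_tray between 0 and 0.008 m and angle between each of long_graver, short_graver, large_ring, small_ring, doming_block's own z axis and vertical below 0.2 rad and angle between the x axis of each of long_graver, short_graver and the y axis of graver_tray, either way round below 0.35 rad and z of short_graver in the frame of graver_tray between 0 and 0.008 m and ((x of long_graver in the frame of graver_tray between 0.0065 and 0.0465 m and y of long_graver in the frame of graver_tray between -0.022 and 0.022 m and x of short_graver in the frame of graver_tray between -0.0465 and -0.0065 m and y of short_graver in the frame of graver_tray between -0.032 and 0.032 m) or (x of long_graver in the frame of graver_tray between -0.0465 and -0.0065 m and y of long_graver in the frame of graver_tray between -0.022 and 0.022 m and x of short_graver in the frame of graver_tray between 0.0065 and 0.0465 m and y of short_graver in the frame of graver_tray between -0.032 and 0.032 m)) and z of large_ring in the frame of ring_dish between 0 and 0.009 m and horizontal distance between large_ring and ring_dish below 0.042 m and z of small_ring in the frame of ring_dish between 0 and 0.009 m and horizontal distance between small_ring and ring_dish below 0.049 m and z of doming_block in the frame of block_tray between 0 and 0.009 m and x of doming_block in the frame of block_tray between -0.022 and 0.022 m and y of doming_block in the frame of block_tray between -0.022 and 0.022 m and linear speed of each of long_graver, short_graver, large_ring, small_ring, doming_block below 0.02 m/s and angular speed of each of long_graver, short_graver, large_ring, small_ring, doming_block below 0.3 rad/s and distance of each of setter_ball, bur_pot from where it was at the start of the episode below 0.025 m and angle between each of setter_ball, bur_pot's own z axis and vertical below 0.3 rad); the robot touches nothing.
It fails at once if the setter's ball is knocked over or shoved away (distance of setter_ball from where it was at the start of the episode above 0.025 m or angle between setter_ball's own z axis and vertical above 0.4 rad).
It fails at once if the bur pot is knocked over or shoved away (distance of bur_pot from where it was at the start of the episode above 0.025 m or angle between bur_pot's own z axis and vertical above 0.4 rad).
It also fails if it takes over 118 s, if anything falls off the work surface, if the arm or the gripper's body presses on something with over 40 N, if the wrist force passes 120 N, or if a joint passes its speed limit or range.

## Working session

There is one attempt and no reset: what is moved stays moved. The work goes in short steps, Python scripts to look and compute and a tool call to move; the robot and the scene stay as the last step left them, time stands still between calls to the robot, and variables do not carry over. Pictures are saved under pics/ and viewed, at most 14 in all, crops included, and the job is handed in when it is done.

Besides the shell and the picture viewer there is one more tool, called after "Call:" as name([rows], argument=value, ...), one row to a line, values as JSON. step_arm: Moves the arm, as the interface text tells. Its arguments: {"type":"object","properties":{"targets":{"type":"array","items":{"type":"array"}},"force":{"type":"number"}},"required":["targets"]}

```bash
mkdir -p pics; cat > h.py <<'E'
import numpy as np,cv2
from workcell import bot
def snap(n,tag):
    p,d=bot.camera(n); cv2.imwrite(f'pics/{tag}.png',p[:,:,::-1]); np.savez(f'pics/{tag}.npz',p=p,d=d,**{k:np.array(v) for k,v in bot.camera_params(n).items()})
    return p,d
def world(tag):
    z=np.load(f'pics/{tag}.npz'); d=z['d']; v,u=np.mgrid[:480,:640]
    c=np.stack([u,v,np.ones_like(u)],-1)@np.linalg.inv(z['K']).T*d[...,None]
    return (c-z['t'])@z['R'],z['p'],d
E
python3 - <<'E'
from h import *
for n in('scene','top'):
    snap(n,n+'0'); W,p,d=world(n+'0'); c=bot.camera_params(n); print(n,-c['R'].T@c['t'],c['R'][2],c['K'][0,0],(d==0).mean())
o=bot.get_obs();print({k:np.round(v,3) for k,v in o.items()})
E
```

```text
scene [ 0.94743005 -0.38158515  1.05194146] [-0.39527442  0.31039616 -0.86453013] 577.100275297863 0.004147135416666667
top [ 0.25521887 -0.01511409  1.15519041] [ 0.19371797  0.01179579 -0.98098634] 470.1994808917723 0.003922526041666667
{'time': np.float64(0.1), 'q': array([ 7.2079e+01,  5.0080e+00,  1.0041e+01,  9.5102e+01, -2.0000e-03,
        8.9999e+01]), 'qd': array([-0.039, -0.036,  0.222,  0.014,  0.041,  0.044]), 'joint_efforts': array([-1.0000e-03, -5.2156e+01,  4.6565e+01,  1.6000e-02, -0.0000e+00,
        0.0000e+00]), 'ee_pos': array([0.169, 0.523, 0.21 ]), 'tcp_rot': array([-1.79931e+02,  2.00000e-03,  1.62080e+02]), 'wrist_force': array([-0.229,  0.554, -0.134]), 'torque': array([-0.037,  0.012,  0.012]), 'grasp_force': np.float64(0.0), 'opening': np.float64(0.085)}
```

View pics/scene0.png

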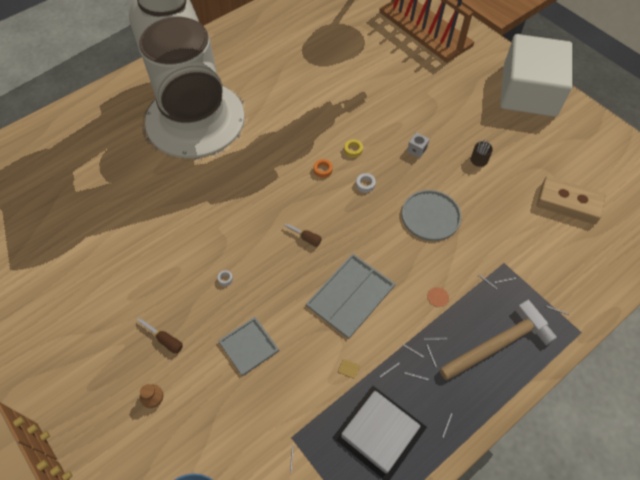

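View pics/top0.png

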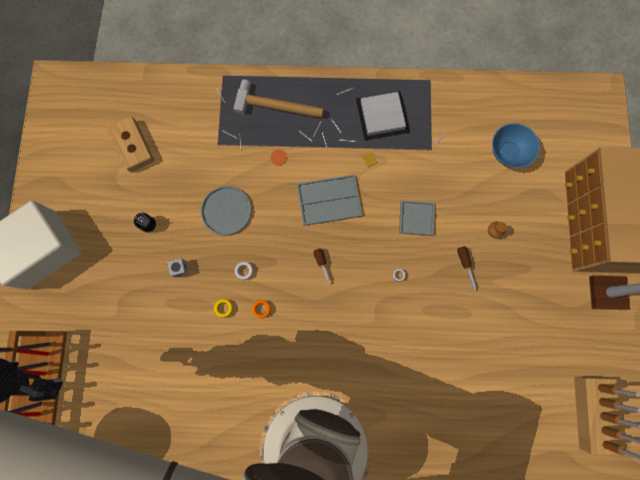

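Top view: silver large ring (244,271), with look-alikes orange (262,309) and yellow (223,309). Small ring (399,275), long graver (467,267), short graver (322,265), block (177,268). Dish (227,211), lane tray (331,200), square tray (418,218), ball (497,230), pot (145,222). I'll choose the silver ring at (244,271), measure from both views, and check it in a crop.

```bash
python3 - <<'E'
from h import *
from scipy import ndimage as nd
ims=[]
for t,zo in(('top0',0),('scene0',0)):
    W,p,d=world(t)
    tab=(d>0)&(abs(W[...,0]-.4)<.2)&(abs(W[...,1])<.35)&(abs(W[...,2])<.02)
    A=np.c_[W[tab][:,:2],np.ones(tab.sum())]; z=W[tab][:,2]
    m=abs(z-np.median(z))<.003
    co=np.linalg.lstsq(A[m],z[m],rcond=None)[0]; print(t,'plane',co)
    h=W[...,2]-W[...,0]*co[0]-W[...,1]*co[1]-co[2]
    for thr in(.0055,.012) :
        M=(d>0)&(h>thr)&(h<.09)&(W[...,0]>.2)&(W[...,0]<.56)&(abs(W[...,1])<.46)
        L,n=nd.label(M,np.ones((3,3)))
        print(t,thr)
        for i in range(1,n+1):
            s=L==i
            if s.sum()<25: continue
            v,u=np.nonzero(s); P=W[s]; H=h[s]
            top=P[H>np.percentile(H,90)-.004]
            (cx,cy),sz,a=cv2.minAreaRect((P[:,:2]*1000).astype(np.float32))
            (tx,ty),ts,ta=cv2.minAreaRect((top[:,:2]*1000).astype(np.float32))
            print(f'px({u.mean():.0f},{v.mean():.0f}) n{s.sum()} rect {cx:.0f},{cy:.0f} {sz[0]:.0f}x{sz[1]:.0f} a{a:.0f} | top {tx:.0f},{ty:.0f} {ts[0]:.0f}x{ts[1]:.0f} a{ta:.0f} h {np.percentile(H,90)*1000:.1f} rgb',p[s].mean(0).astype(int))
p=cv2.imread('pics/top0.png')[185:330,120:520]
cv2.imwrite('pics/crop0.png',cv2.resize(p,None,fx=2,fy=2,interpolation=2))
E
```

```text
top0 plane [5.93913674e-04 9.33874218e-05 5.64379693e-05]
top0 0.0055
px(225,225) n183 rect 527,243 124x63 a90 | top 527,243 61x124 a1 h 11.6 rgb [107 107 100]
px(144,222) n307 rect 519,439 41x42 a13 | top 520,439 28x19 a21 h 48.9 rgb [42 38 35]
px(333,219) n125 rect 547,-25 13x148 a11 | top 543,-26 6x148 a11 h 11.7 rgb [101 103  98]
px(416,228) n158 rect 535,-236 86x49 a89 | top 536,-236 85x49 a88 h 12.0 rgb [106 108 102]
px(497,230) n252 rect 525,-431 41x41 a18 | top 525,-431 25x24 a33 h 50.7 rgb [125  78  35]
px(466,263) n296 rect 427,-356 108x32 a7 | top 454,-352 53x22 a15 h 25.8 rgb [96 69 50]
px(321,261) n214 rect 424,-7 86x25 a23 | top 443,3 45x20 a18 h 25.5 rgb [96 68 48]
px(177,268) n293 rect 412,349 46x37 a15 | top 408,348 37x35 a18 h 38.0 rgb [110 105 104]
px(243,271) n167 rect 406,188 42x43 a49 | top 407,189 42x39 a65 h 18.2 rgb [166 158 153]
px(398,275) n76 rect 407,-191 27x29 a88 | top 406,-191 27x26 a46 h 17.5 rgb [160 149 144]
px(223,308) n175 rect 314,232 43x42 a48 | top 316,233 41x41 a4 h 18.0 rgb [193 155   3]
px(260,309) n167 rect 315,141 41x43 a88 | top 316,141 4
[... 2163 characters left out ...]
82,152) n366 rect 524,436 41x44 a40 | top 523,435 24x23 a24 h 52.6 rgb [64 56 47]
px(353,147) n150 rect 320,229 42x45 a47 | top 321,228 41x42 a29 h 18.4 rgb [167 145  61]
px(322,167) n151 rect 320,137 43x43 a25 | top 321,138 42x42 a83 h 17.8 rgb [166  98  48]
px(365,182) n157 rect 413,186 43x42 a65 | top 412,186 41x41 a75 h 18.1 rgb [155 150 145]
px(307,236) n270 rect 429,-9 87x25 a19 | top 449,-0 42x23 a8 h 25.3 rgb [94 74 57]
px(224,277) n89 rect 411,-194 29x28 a32 | top 411,-195 28x28 a35 h 18.0 rgb [148 142 136]
px(165,339) n420 rect 434,-364 108x25 a19 | top 458,-357 57x22 a19 h 26.1 rgb [90 68 52]
px(151,396) n464 rect 534,-434 35x41 a3 | top 530,-434 25x25 a13 h 50.9 rgb [115  82  51]
```

View pics/crop0.png

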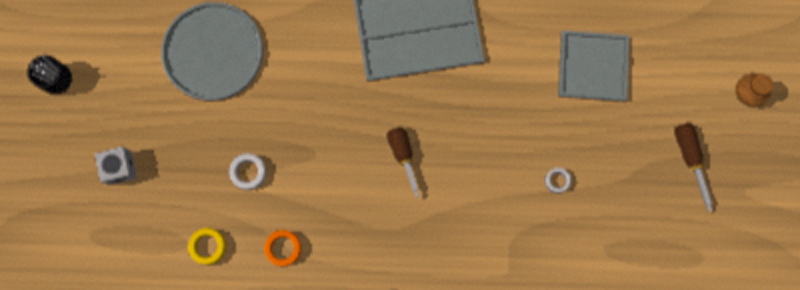

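Crop confirms: silver large ring at crop (247,171), small one at (559,180), and the orange and yellow rings lie below. Next I'll get the tray poses and graver axes.

```bash
python3 - <<'E'
from h import *
from scipy import ndimage as nd
R={'gtray':(545,-25,90),'dish':(525,235,75),'btray':(536,-238,62),'long':(440,-358,70),'short':(428,-8,60)}
for t in('top0','scene0'):
    W,p,d=world(t); P=p.astype(int); X=W*1000
    grey=(P[...,2]>=P[...,0]-12)&(P.min(-1)>45)
    for k,(x,y,r) in R.items():
        near=np.hypot(X[...,0]-x,X[...,1]-y)<r
        m=near&(grey if k in('gtray','dish','btray') else (X[...,2]>5.5))
        L,n=nd.label(m); m=L==1+np.argmax(np.bincount(L.ravel())[1:])
        q=X[m][:,:2]; (cx,cy),s,a=cv2.minAreaRect(q.astype(np.float32))
        ev=np.linalg.eigh(np.cov(q.T))[1][:,1]
        print(t,k,f'{cx:.0f},{cy:.0f} {s[0]:.0f}x{s[1]:.0f} a{a:.1f} mean {q.mean(0).round()} pca {np.degrees(np.arctan2(ev[1],ev[0])):.1f} zmed {np.median(X[m][:,2]):.1f}')
        if k in('long','short'):
            hd=m&(P.sum(-1)<190+0)&(X[...,2]>9); 
            q=X[hd][:,:2]; print('  handle',cv2.minAreaRect(q.astype(np.float32)))
E
```

```text
top0 gtray 587,-18 94x147 a10.7 mean [582. -19.] pca 100.5 zmed 4.3
top0 dish 551,241 112x111 a58.4 mean [549. 241.] pca 101.4 zmed 4.0
top0 btray 554,-238 84x83 a87.1 mean [ 553. -238.] pca 101.8 zmed 4.3
top0 long 427,-356 108x32 a6.5 mean [ 441. -354.] pca -162.1 zmed 20.7
  handle ((454.3133850097656, -351.68328857421875), (50.42453384399414, 24.471773147583008), 15.558712005615234)
top0 short 424,-7 86x25 a23.2 mean [435.  -0.] pca -159.6 zmed 21.0
  handle ((443.85528564453125, 2.3250370025634766), (41.143882751464844, 24.071767807006836), 15.232954025268555)
scene0 gtray 590,-20 90x152 a10.3 mean [585. -20.] pca 99.2 zmed 2.1
scene0 dish 552,238 105x114 a44.8 mean [551. 240.] pca 101.3 zmed 1.8
scene0 btray 557,-240 82x82 a87.7 mean [ 554. -240.] pca 78.4 zmed 2.3
scene0 long 433,-364 111x25 a18.9 mean [ 451. -358.] pca -164.7 zmed 19.3
  handle ((459.3942565917969, -356.321044921875), (55.598297119140625, 22.275524139404297), 17.245933532714844)
scene0 short 428,-10 89x25 a19.1 mean [442.  -6.] pca -162.7 zmed 17.6
  handle ((451.646240234375, -5.826404571533203), (40.87004089355469, 18.2811279296875), 24.040916442871094)
```

```bash
python3 - <<'E'
from h import *
from scipy import ndimage as nd
for k,(x,y,r) in {'gtray':(592,-20,105),'dish':(560,238,80),'btray':(555,-239,70)}.items():
  for t in('top0','scene0'):
    W,p,d=world(t); P=p.astype(int); X=W*1000
    m=(P[...,2]>=P[...,0]-12)&(P.min(-1)>45)&(np.hypot(X[...,0]-x,X[...,1]-y)<r)
    L,n=nd.label(m); m=L==1+np.argmax(np.bincount(L.ravel())[1:])
    q=X[m][:,:2]
    print(t,k,cv2.minAreaRect(q.astype(np.float32)),cv2.minEnclosingCircle(q.astype(np.float32)))
E
```

```text
top0 gtray ((594.828369140625, -16.09827423095703), (110.48626708984375, 147.84291076660156), 10.576770782470703) ((594.8999633789062, -16.128040313720703), 90.60465240478516)
scene0 gtray ((599.0673828125, -18.349639892578125), (109.31404876708984, 152.2217254638672), 10.868653297424316) ((599.903564453125, -18.924903869628906), 90.37525177001953)
top0 dish ((559.4884033203125, 243.78213500976562), (125.71287536621094, 123.76810455322266), 86.85023498535156) ((559.9796752929688, 242.7778778076172), 64.12305450439453)
scene0 dish ((563.3258666992188, 240.10858154296875), (123.72343444824219, 127.92900848388672), 52.930145263671875) ((564.5693359375, 241.26681518554688), 65.5849838256836)
top0 btray ((553.9755859375, -237.63616943359375), (84.11973571777344, 83.02666473388672), 86.6644287109375) ((553.963134765625, -236.74212646484375), 56.79629898071289)
scene0 btray ((558.0149536132812, -240.12071228027344), (82.45198822021484, 85.16307067871094), 87.27227020263672) ((558.6410522460938, -240.76962280273438), 56.92660140991211)
```

Call:
step_arm([
  [1,[240,-177,-60],[0,0,0.6283]],
  [1,[240,-177,-60],[0,0,0.6283]],
  [1,[240,-177,-60],[0,0,0.6283]],
  [1,[240,-177,-60],[0,0,0.6283]],
  [1,[240,-177,-60],[0,0,0.6283]],
  [1,[240,-177,-60],[0,0,0.6283]],
  [1,[240,-177,-60],[0,0,0.6283]],
  [1,[240,-177,-60],[0,0,0.6283]],
], force=50)

```text
time: 0.9
ee_pos: [0.4108, 0.3441, 0.1489]
tcp_rot: [-179.9, -0.1, -162.1]
wrist_force: [0.0, -0.1, 0.4]
opening: 0.0858
grasp_force: 0.0
```

Call:
step_arm([
  [1,[1,2,-50],[0,0,0]],
  [1,[1,2,-100],[0,0,0]],
  [1,[1,2,-143],[0,0,0]],
  [1,[1,2,-143],[0,0,0]],
  [0.2,[1,2,-143],[0,0,0]],
  [0.2,[1,2,-143],[0,0,0]],
  [0.2,[1,2,-143],[0,0,0]],
  [0.2,[1,2,-143],[0,0,0]],
], force=60)

```text
time: 1.7
ee_pos: [0.4114, 0.3494, 0.01]
tcp_rot: [179.9, 0.2, -161.9]
wrist_force: [-1.7, -1.0, 7.0]
opening: 0.0335
grasp_force: 59.1
```

Call:
step_arm([
  [0.2,[0,0,0],[0,0,0]],
  [0.2,[0,0,30],[0,0,0]],
  [0.2,[0,0,80],[0,0,0]],
  [0.2,[0,0,80],[0,0,0]],
], force=60)

```text
time: 2.1
ee_pos: [0.4127, 0.3504, 0.0947]
tcp_rot: [179.8, 0.5, -161.9]
wrist_force: [1.4, 0.3, -2.8]
opening: 0.0333
grasp_force: 61.0
```

```bash
python3 - <<'E'
from h import *
p,d=snap('scene','s1'); cv2.imwrite('pics/s1c.png',cv2.resize(p[40:220,320:560,::-1],None,fx=2.5,fy=2.5))
print(bot.get_obs()['opening'],bot.get_obs()['wrist_force'])
E
```

```text
0.03366857567029659 [-0.62351714  0.3208837  -4.62975307]
```

View pics/s1c.png

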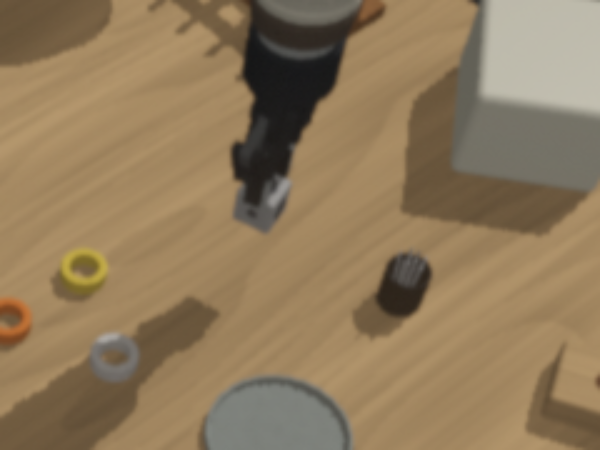

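The crop shows the block held between the fingers at (263,205), clear of the pot at (405,285).

Call:
step_arm([
  [0.2,[144,-589,20],[0,0,-0.3665]],
  [0.2,[144,-589,20],[0,0,-0.3665]],
  [0.2,[144,-589,20],[0,0,-0.3665]],
  [0.2,[144,-589,20],[0,0,-0.3665]],
  [0.2,[144,-589,20],[0,0,-0.3665]],
  [0.2,[144,-589,20],[0,0,-0.3665]],
  [0.2,[144,-589,20],[0,0,-0.3665]],
  [0.2,[144,-589,20],[0,0,-0.3665]],
])

```text
time: 2.95
ee_pos: [0.5048, -0.0421, 0.0997]
tcp_rot: [180.0, -0.0, 177.1]
wrist_force: [0.4, 1.1, -3.1]
opening: 0.0334
grasp_force: 61.2
```

Call:
step_arm([
  [0.2,[51,-197,0],[0,0,0]],
  [0.2,[51,-197,0],[0,0,0]],
  [0.2,[51,-197,0],[0,0,0]],
  [0.2,[51,-197,0],[0,0,0]],
  [0.2,[51,-197,-30],[0,0,0]],
  [0.2,[51,-197,-50],[0,0,0]],
  [0.2,[51,-197,-65],[0,0,0]],
  [0.2,[51,-197,-65],[0,0,0]],
])

```text
time: 3.75
ee_pos: [0.5545, -0.2362, 0.0323]
tcp_rot: [179.9, -0.3, 177.1]
wrist_force: [0.1, 0.8, -3.5]
opening: 0.0331
grasp_force: 61.4
```

Call:
step_arm([
  [0.2,[1,-2,-8],[0,0,0]],
  [0.2,[1,-2,-13],[0,0,0]],
  [0.2,[1,-2,-17],[0,0,0]],
  [0.2,[1,-2,-18],[0,0,0]],
  [0.2,[1,-2,-18],[0,0,0]],
])

```text
time: 4.25
ee_pos: [0.5573, -0.239, 0.0177]
tcp_rot: [-180.0, 0.0, 177.1]
wrist_force: [-0.3, 0.4, -3.5]
opening: 0.0334
grasp_force: 61.4
```

Call:
step_arm([
  [0.2,[0,0,-2],[0,0,0]],
  [0.2,[0,0,-3],[0,0,0]],
  [0.2,[0,0,-4],[0,0,0]],
  [0.2,[0,0,-4],[0,0,0]],
])

```text
time: 4.65
ee_pos: [0.5573, -0.2391, 0.0141]
tcp_rot: [-180.0, 0.0, 177.1]
wrist_force: [-2.5, 0.9, 2.3]
opening: 0.0335
grasp_force: 62.1
```

Call:
step_arm([
  [0.53,[0,0,0],[0,0,0]],
  [0.53,[0,0,0],[0,0,0]],
  [0.53,[0,0,0],[0,0,0]],
  [0.53,[0,0,20],[0,0,0]],
  [0.6,[0,0,60],[0,0,0]],
  [0.8,[0,0,100],[0,0,0]],
  [0.8,[0,0,100],[0,0,0]],
])

```text
time: 5.35
ee_pos: [0.5596, -0.2401, 0.1198]
tcp_rot: [-179.8, 0.5, 177.1]
wrist_force: [0.8, 0.2, 0.8]
opening: 0.0685
grasp_force: 0.0
```

```bash
python3 - <<'E'
from h import *
p,d=snap('scene','s2')
cv2.imwrite('pics/s2c.png',cv2.resize(p[230:430,120:420,::-1],None,fx=2.5,fy=2.5))
E
```

```text
(no output)
```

View pics/s2c.png

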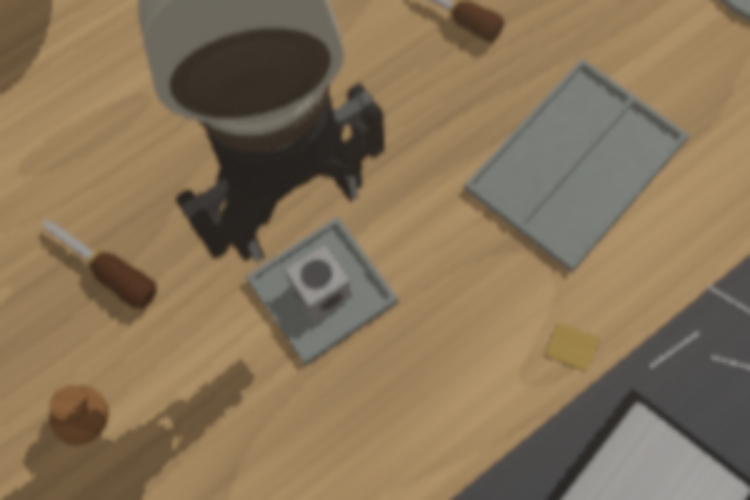

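The crop shows the block sitting flat in the square tray, top dimple at (318,277). The long graver is next: handle at about (456,-354), axis 18°.

Call:
step_arm([
  [0.8,[-103,-113,0],[0,0,0.365]],
  [0.8,[-103,-113,0],[0,0,0.365]],
  [0.8,[-103,-113,0],[0,0,0.365]],
  [0.8,[-103,-113,0],[0,0,0.365]],
  [0.8,[-103,-113,0],[0,0,0.365]],
  [0.8,[-103,-113,-40],[0,0,0.365]],
  [0.8,[-103,-113,-70],[0,0,0.365]],
  [0.8,[-103,-113,-70],[0,0,0.365]],
])

```text
time: 6.2
ee_pos: [0.4529, -0.3492, 0.0386]
tcp_rot: [179.6, -0.2, -162.0]
wrist_force: [0.1, -0.5, -0.0]
opening: 0.0683
grasp_force: 0.0
```

Call:
step_arm([
  [0.8,[2,-3,-10],[0,0,0]],
  [0.8,[2,-3,-20],[0,0,0]],
  [0.8,[2,-3,-30],[0,0,0]],
  [0.8,[2,-3,-30],[0,0,0]],
  [0.8,[2,-3,-30],[0,0,0]],
])

```text
time: 6.7
ee_pos: [0.4562, -0.355, 0.0137]
tcp_rot: [-180.0, 0.0, -162.0]
wrist_force: [0.1, -0.2, -0.3]
opening: 0.0685
grasp_force: 0.0
```

Call:
step_arm([
  [0.8,[0,1,-5],[0,0,0]],
  [0.1,[0,1,-5],[0,0,0]],
  [0.1,[0,1,-5],[0,0,0]],
  [0.1,[0,1,-5],[0,0,0]],
  [0.1,[0,1,-5],[0,0,0]],
  [0.1,[0,1,25],[0,0,0]],
  [0.1,[0,1,65],[0,0,0]],
  [0.1,[0,1,65],[0,0,0]],
], force=50)

```text
time: 7.5
ee_pos: [0.4583, -0.3557, 0.0843]
tcp_rot: [-179.6, 0.3, -162.0]
wrist_force: [0.3, 0.7, -0.1]
opening: 0.0083
grasp_force: 0.0
```

```bash
python3 - <<'E'
from h import *
p,d=snap('scene','s3')
cv2.imwrite('pics/s3c.png',cv2.resize(p[230:430,60:360,::-1],None,fx=2.5,fy=2.5))
E
```

```text
(no output)
```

View pics/s3c.png

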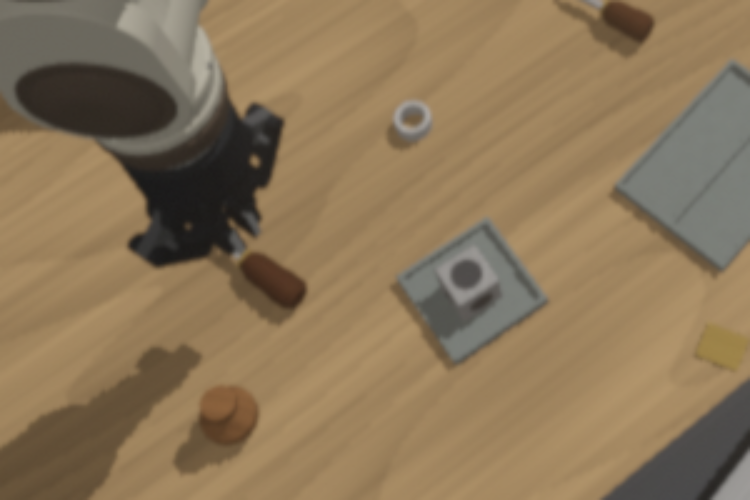

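The fingers closed over the handle without holding it (opening 8 mm). In the crop the handle is still on the bench at (272,280), with the ball at (228,413) untouched. The pads ride higher than I assumed. I'll check the handle's pose and then grip lower.

```bash
python3 - <<'E'
from h import *
from scipy import ndimage as nd
for t in('scene0','s3'):
    W,p,d=world(t); P=p.astype(int); X=W*1000
    m=(np.hypot(X[...,0]-455,X[...,1]+356)<45)&(P.sum(-1)<200)&(X[...,2]>7)&(X[...,2]<32)&(P[...,0]>P[...,2]+14)
    L,n=nd.label(m); m=L==1+np.argmax(np.bincount(L.ravel())[1:])
    q=X[m]; print(t,m.sum(),cv2.minAreaRect(q[:,:2].astype(np.float32)),np.percentile(q[:,2],[10,50,98]).round(1))
E
```

```text
scene0 319 ((459.35076904296875, -356.1771545410156), (55.566162109375, 22.42367935180664), 16.847196578979492) [14.5 21.1 26.2]
s3 319 ((459.12701416015625, -355.1121826171875), (54.4001579284668, 23.249509811401367), 14.281440734863281) [15.2 20.7 25.6]
```

Call:
step_arm([
  [0.85,[0,0,0],[0,0,0]],
  [0.85,[0,0,0],[0,0,0]],
  [0.85,[0,0,0],[0,0,0]],
  [0.85,[0,0,0],[0,0,0]],
])

```text
time: 7.95
ee_pos: [0.4559, -0.3538, 0.0776]
tcp_rot: [179.9, -0.0, -162.0]
wrist_force: [-0.4, 0.1, -0.2]
opening: 0.0665
grasp_force: 0.0
```

Call:
step_arm([
  [0.85,[1,0,-40],[0,0,0]],
  [0.85,[1,0,-65],[0,0,0]],
  [0.85,[1,0,-74],[0,0,0]],
  [0.85,[1,0,-74],[0,0,0]],
  [0.1,[1,0,-74],[0,0,0]],
  [0.1,[1,0,-74],[0,0,0]],
  [0.1,[1,0,-74],[0,0,0]],
  [0.1,[1,0,-74],[0,0,0]],
], force=30)

```text
time: 8.75
ee_pos: [0.4576, -0.3543, 0.0053]
tcp_rot: [-179.9, 0.0, -162.0]
wrist_force: [0.3, -0.1, -0.4]
opening: 0.0145
grasp_force: 0.0
```

```bash
python3 - <<'E'
from h import *
p,d=snap('scene','s4'); o=bot.get_obs(); print(o['opening'],o['grasp_force'])
cv2.imwrite('pics/s4c.png',cv2.resize(p[290:400,90:240,::-1],None,fx=4,fy=4,interpolation=2))
W,p,d=world('s4'); X=W*1000
m=(np.hypot(X[...,0]-455,X[...,1]+356)<45)&(X[...,2]>34)&(X[...,2]<60)&(p.sum(-1)<200)
print(m.sum(),X[m].min(0) if m.any() else '')
E
```

```text
0.009133658488339273 6.671798516322269e-05
75 [ 448.4188352  -377.27257147   34.04006841]
```

View pics/s4c.png

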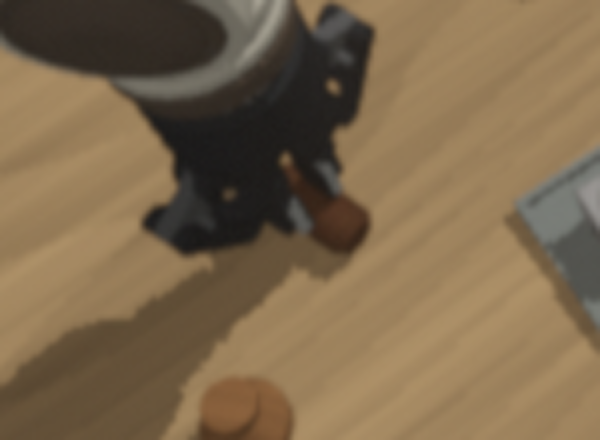

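```bash
python3 - <<'E'
from h import *
W,p,d=world('s4'); X=(W*1000).round().astype(int)
for cv_ in range(150,260,10):
    print(cv_,[ (tuple(X[290+cv_//4,90+cu//4]),tuple(p[290+cv_//4,90+cu//4]//10)) for cu in range(276,376,12)] if 0 else ' '.join(f'{X[290+cv_//4,90+cu//4][0]},{X[290+cv_//4,90+cu//4][1]},{X[290+cv_//4,90+cu//4][2]}' for cu in range(276,376,10)))
E
```

```text
150 496,-358,160 497,-355,159 456,-348,70 465,-346,83 473,-342,92 466,-338,73 431,-330,-5 436,-327,-1 436,-322,-7 440,-320,-4
160 482,-359,122 421,-353,-4 455,-351,58 461,-348,64 469,-344,74 466,-341,64 459,-336,41 439,-330,-5 445,-326,0 448,-323,1
170 478,-361,109 437,-356,21 450,-352,40 458,-350,53 466,-346,62 466,-343,57 460,-338,36 444,-333,-2 448,-328,-1 452,-325,1
180 480,-364,102 479,-361,96 447,-355,24 450,-352,24 461,-348,41 469,-346,53 465,-341,37 449,-336,-2 454,-332,0 456,-329,-1
190 480,-366,97 479,-363,91 450,-357,23 451,-354,21 457,-350,26 465,-347,36 468,-343,35 453,-338,-2 456,-334,-2 460,-331,0
200 476,-368,79 475,-365,71 473,-361,60 458,-357,23 461,-353,23 463,-350,22 466,-345,21 470,-343,25 462,-337,0 464,-334,-2
210 475,-370,68 477,-367,69 474,-363,55 461,-359,24 464,-355,21 467,-352,23 472,-348,25 472,-345,20 474,-340,17 468,-336,0
220 472,-373,52 471,-370,46 474,-366,45 473,-363,37 470,-358,23 472,-355,22 476,-351,23 480,-348,27 481,-344,22 480,-340,15
230 471,-375,44 471,-372,38 469,-368,27 475,-365,34 473,-360,23 476,-357,24 481,-353,28 482,-350,25 484,-346,21 482,-342,10
240 454,-378,-4 458,-375,0 460,-370,-4 464,-367,1 475,-363,15 478,-360,17 482,-356,17 485,-353,20 484,-348,10 481,-345,-3
250 458,-380,-2 462,-377,1 464,-373,-2 467,-370,-1 470,-365,-2 477,-362,8 483,-358,14 486,-355,15 484,-350,1 484,-347,-3
```

Call:
step_arm([
  [0,[0,0,0],[0,0,0]],
  [0,[0,0,0],[0,0,0]],
  [0,[0,0,0],[0,0,0]],
  [0,[0,0,0],[0,0,0]],
], force=40)

```text
time: 9.2
ee_pos: [0.4575, -0.3542, 0.0053]
tcp_rot: [-180.0, 0.0, -162.0]
wrist_force: [-1.1, 0.0, 5.5]
opening: 0.0002
grasp_force: 3.1
```

Call:
step_arm([
  [0.8,[0,0,0],[0,0,0]],
  [0.8,[0,0,0],[0,0,0]],
  [0.8,[0,0,0],[0,0,0]],
  [0.8,[0,0,40],[0,0,0]],
  [0.8,[0,0,90],[0,0,0]],
  [0.8,[-50,30,140],[0,0,0]],
  [0.8,[-100,60,160],[0,0,0]],
  [0.8,[-140,60,160],[0,0,0]],
])

```text
time: 10.0
ee_pos: [0.3383, -0.2985, 0.1611]
tcp_rot: [-179.9, 0.1, -161.9]
wrist_force: [-0.4, -1.4, 0.1]
opening: 0.069
grasp_force: 0.0
```

```bash
python3 - <<'E'
from h import *
from scipy import ndimage as nd
a,_=snap('scene','s5');b,_=snap('top','t5')
A=cv2.resize(a[280:420,90:240,::-1],(400,373));B=cv2.resize(b[215:315,420:520,::-1],(373,373))
cv2.imwrite('pics/s5c.png',np.hstack([A,B]))
for t in('top0','t5','scene0','s5'):
    W,p,d=world(t); P=p.astype(int); X=W*1000
    m=(np.hypot(X[...,0]-447,X[...,1]+356)<75)&(X[...,2]>5.5)&(X[...,2]<32)&(np.hypot(X[...,0]-528,X[...,1]+432)>35)
    L,n=nd.label(m); m=L==1+np.argmax(np.bincount(L.ravel())[1:])
    q=X[m]; print(t,m.sum(),[np.round(v) for v in cv2.minAreaRect(q[:,:2].astype(np.float32))],np.percentile(q[:,2],[10,50,98]).round(1))
    h=m&(P.sum(-1)<200)&(P[...,0]>P[...,2]+10);q=X[h]; print('  handle',[np.round(v) for v in cv2.minAreaRect(q[:,:2].astype(np.float32))])
E
```

```text
top0 297 [array([ 427., -356.]), array([108.,  32.]), np.float64(7.0)] [14.  20.7 28.4]
  handle [array([ 454., -352.]), array([50., 24.]), np.float64(16.0)]
t5 263 [array([ 442., -357.]), array([86., 26.]), np.float64(20.0)] [14.6 21.4 28.2]
  handle [array([ 455., -352.]), array([52., 25.]), np.float64(17.0)]
scene0 445 [array([ 433., -364.]), array([111.,  25.]), np.float64(19.0)] [12.4 19.3 26. ]
  handle [array([ 459., -356.]), array([56., 22.]), np.float64(17.0)]
s5 447 [array([ 432., -362.]), array([110.,  25.]), np.float64(14.0)] [12.1 19.  25.8]
  handle [array([ 459., -355.]), array([54., 23.]), np.float64(14.0)]
```

View pics/s5c.png

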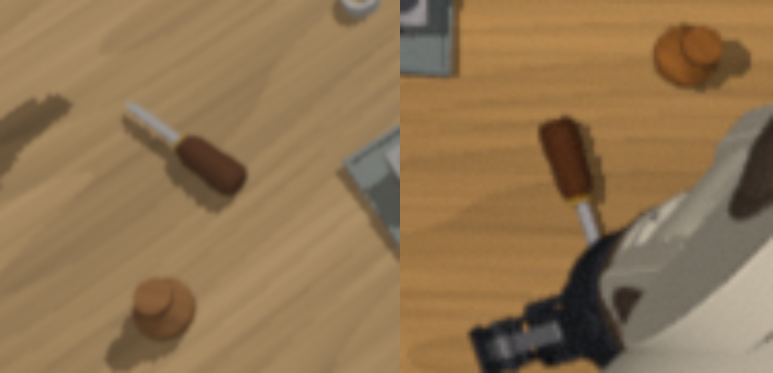

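The graver hasn't moved: handle at crop (210,165) left and (567,160) right. So the fingers shut above it, and I need to check the real fingertip height against the reported TCP.

```bash
python3 - <<'E'
from h import *
print(bot.get_obs()['ee_pos'],bot.get_obs()['tcp_rot'])
for t,e in(('s2',(559.6,-240.1,120)),('s3',(458,-356,84)),('s5',(330,-295,161)),('t5',(330,-295,161)),('s4',(457,-354,5))):
    W,p,d=world(t); X=W*1000
    m=(d>0)&(np.hypot(X[...,0]-e[0],X[...,1]-e[1])<65)&(X[...,2]>e[2]-40)&(X[...,2]<e[2]+90)&(X[...,2]>29)&(p.max(-1)<150)
    q=X[m]; z=np.sort(q[:,2])-e[2]; print(t,m.sum(),'z-tcp percentiles',np.percentile(z,[0,1,3,5,10,20]).round(1)); lo=q[q[:,2]-e[2]<np.percentile(z,5)]; print('  low pts mean',lo.mean(0).round(),lo.min(0).round(),lo.max(0).round())
E
```

```text
[ 0.33559396 -0.29846352  0.16222262] [-1.79835509e+02  6.13036360e-02 -1.62070320e+02]
s2 528 z-tcp percentiles [25.7 29.2 33.4 35.7 41.4 51.9]
  low pts mean [ 567. -240.  152.] [ 555. -288.  146.] [ 574. -196.  156.]
s3 616 z-tcp percentiles [19.3 22.9 26.  28.8 33.3 44.1]
  low pts mean [ 464. -356.  109.] [ 449. -372.  103.] [ 473. -340.  113.]
s5 646 z-tcp percentiles [24.8 28.6 31.8 34.2 38.9 46.5]
  low pts mean [ 341. -289.  192.] [ 320. -341.  186.] [ 363. -255.  195.]
t5 38 z-tcp percentiles [68.2 71.7 77.6 77.6 79.4 80.9]
  low pts mean [ 329. -258.  234.] [ 328. -262.  229.] [ 331. -254.  239.]
s4 471 z-tcp percentiles [24.4 26.1 28.8 30.2 35.7 46.3]
  low pts mean [ 465. -353.   33.] [ 448. -373.   29.] [ 475. -336.   35.]
```

The fingertips actually sit about 19 mm above the reported TCP: the cameras show it, and so does the 5.5 N touch on the 26 mm handle top. I'll command z about 19 mm lower, in stages.

Call:
step_arm([
  [0.8,[121,-55,-40],[0,0,0]],
  [0.8,[121,-55,-90],[0,0,0]],
  [0.8,[121,-55,-90],[0,0,0]],
  [0.8,[121,-55,-90],[0,0,0]],
  [0.8,[121,-55,-130],[0,0,0]],
  [0.8,[121,-55,-160],[0,0,0]],
  [0.8,[121,-55,-168],[0,0,0]],
  [0.8,[121,-55,-168],[0,0,0]],
])

```text
time: 10.9
ee_pos: [0.4589, -0.3539, -0.0092]
tcp_rot: [179.9, -0.1, -162.0]
wrist_force: [0.4, 0.4, 0.8]
opening: 0.0685
grasp_force: 0.0
```

Call:
step_arm([
  [0.8,[-1,1,-4],[0,0,0]],
  [0.15,[-1,1,-4],[0,0,0]],
  [0.15,[-1,1,-4],[0,0,0]],
  [0.15,[-1,1,-4],[0,0,0]],
  [0.15,[-1,1,-4],[0,0,0]],
], force=40)

```text
time: 11.4
ee_pos: [0.4591, -0.3538, -0.0113]
tcp_rot: [-179.9, 0.1, -162.0]
wrist_force: [-2.3, 0.9, 5.4]
opening: 0.0237
grasp_force: 39.4
```

Call:
step_arm([
  [0.15,[0,0,20],[0,0,0]],
  [0.15,[0,0,60],[0,0,0]],
  [0.15,[159,368,70],[0,0,1.443]],
  [0.15,[159,368,70],[0,0,1.443]],
  [0.15,[159,368,70],[0,0,1.443]],
  [0.15,[159,368,70],[0,0,1.443]],
  [0.15,[159,368,70],[0,0,1.443]],
  [0.15,[159,368,70],[0,0,1.443]],
])

```text
time: 12.2
ee_pos: [0.5782, -0.0762, 0.0555]
tcp_rot: [-180.0, 0.0, -110.1]
wrist_force: [1.4, 0.4, 0.3]
opening: 0.0236
grasp_force: 39.4
```

Call:
step_arm([
  [0.15,[40,91,0],[0,0,0.538]],
  [0.15,[40,91,0],[0,0,0.538]],
  [0.15,[40,91,0],[0,0,0.538]],
  [0.15,[40,91,0],[0,0,0.538]],
  [0.15,[40,91,-15],[0,0,0.538]],
  [0.15,[40,91,-30],[0,0,0.538]],
  [0.15,[40,91,-35],[0,0,0.538]],
  [0.15,[40,91,-35],[0,0,0.538]],
])

```text
time: 13.0
ee_pos: [0.6164, 0.0125, 0.0181]
tcp_rot: [179.8, 0.0, -79.7]
wrist_force: [1.1, -0.1, -1.1]
opening: 0.0239
grasp_force: 39.4
```

```bash
python3 - <<'E'
from h import *
o=bot.get_obs();print(o['ee_pos'],o['tcp_rot'])
p,d=snap('scene','s6')
cv2.imwrite('pics/s6c.png',cv2.resize(p[200:360,260:460,::-1],None,fx=3,fy=3))
E
```

```text
[0.61643125 0.01247052 0.01814051] [ 1.79844618e+02  2.59925964e-02 -7.97273675e+01]
```

View pics/s6c.png

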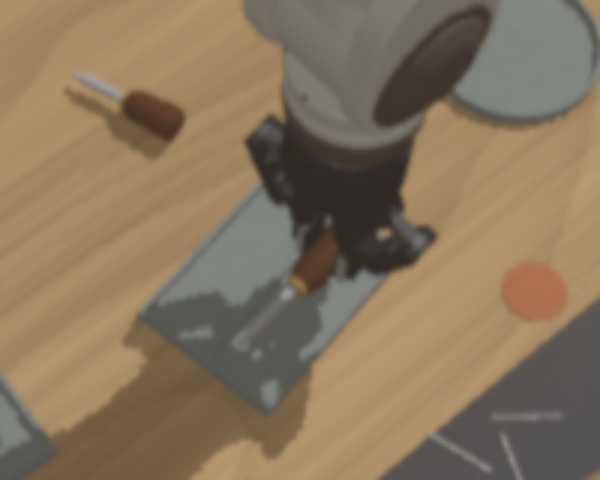

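The crop shows the graver held level over the tray and along the far lane, tip at (243,338). I'll lower it.

Call:
step_arm([
  [0.15,[1,1,-10],[0,0,0]],
  [0.15,[1,1,-17],[0,0,0]],
  [0.15,[1,1,-21],[0,0,0]],
  [0.15,[1,1,-22],[0,0,0]],
  [0.15,[1,1,-22],[0,0,0]],
])

```text
time: 13.55
ee_pos: [0.6185, 0.0139, -0.0022]
tcp_rot: [180.0, 0.0, -79.6]
wrist_force: [-0.2, -0.9, -1.0]
opening: 0.0239
grasp_force: 39.4
```

Call:
step_arm([
  [0.15,[0,0,-2],[0,0,0]],
  [0.15,[0,0,-4],[0,0,0]],
  [0.15,[0,0,-4.5],[0,0,0]],
  [0.15,[0,0,-4.5],[0,0,0]],
])

```text
time: 13.95
ee_pos: [0.6185, 0.0139, -0.0066]
tcp_rot: [180.0, 0.0, -79.6]
wrist_force: [0.2, 0.4, -0.5]
opening: 0.0237
grasp_force: 39.4
```

Call:
step_arm([
  [0.15,[0,0,-1],[0,0,0]],
  [0.15,[0,0,-2],[0,0,0]],
  [0.15,[0,0,-2],[0,0,0]],
])

```text
time: 14.25
ee_pos: [0.6187, 0.0139, -0.0072]
tcp_rot: [-179.9, -0.0, -79.6]
wrist_force: [-4.0, -0.3, 8.5]
opening: 0.0235
grasp_force: 40.4
```

Call:
step_arm([
  [0.45,[0,0,0],[0,0,0]],
  [0.45,[0,0,0],[0,0,0]],
  [0.45,[0,0,15],[0,0,0]],
  [0.45,[0,0,50],[0,0,0]],
  [0.8,[-50,-4,75],[0,0,-0.1]],
  [0.8,[-171,-15,75],[0,0,-1.412]],
  [0.8,[-171,-15,75],[0,0,-1.412]],
  [0.8,[-171,-15,75],[0,0,-1.412]],
])

```text
time: 15.05
ee_pos: [0.4448, -0.0013, 0.0675]
tcp_rot: [-180.0, 0.0, -111.5]
wrist_force: [0.4, -0.5, -0.4]
opening: 0.0683
grasp_force: 0.0
```

Call:
step_arm([
  [0.8,[0,0,0],[0,0,-0.8]],
  [0.8,[0,0,0],[0,0,-0.8]],
  [0.8,[0,0,0],[0,0,-0.8]],
  [0.8,[0,0,0],[0,0,-0.8]],
  [0.8,[0,0,0],[0,0,-0.8]],
])

```text
time: 15.55
ee_pos: [0.4478, -0.0011, 0.0677]
tcp_rot: [-180.0, 0.1, -154.5]
wrist_force: [0.2, 0.9, 0.3]
opening: 0.0681
grasp_force: 0.0
```

Call:
step_arm([
  [0.8,[0,0,-30],[0,0,-0.105]],
  [0.8,[0,0,-60],[0,0,-0.105]],
  [0.8,[0,0,-79],[0,0,-0.105]],
  [0.8,[0,0,-79],[0,0,-0.105]],
  [0.15,[0,0,-79],[0,0,-0.105]],
  [0.15,[0,0,-79],[0,0,-0.105]],
  [0.15,[0,0,-79],[0,0,-0.105]],
  [0.15,[0,0,-79],[0,0,-0.105]],
], force=40)

```text
time: 16.35
ee_pos: [0.4486, -0.001, -0.0108]
tcp_rot: [-180.0, 0.1, -160.1]
wrist_force: [-1.3, 0.3, 7.2]
opening: 0.0238
grasp_force: 39.0
```

Call:
step_arm([
  [0.15,[0,0,20],[0,0,0]],
  [0.15,[0,0,60],[0,0,0]],
  [0.15,[0,0,70],[0,0,1.405]],
  [0.15,[0,0,70],[0,0,1.405]],
  [0.15,[0,0,70],[0,0,1.405]],
  [0.15,[0,0,70],[0,0,1.405]],
  [0.15,[0,0,70],[0,0,1.405]],
  [0.15,[0,0,70],[0,0,1.405]],
])

```text
time: 17.15
ee_pos: [0.4479, -0.0011, 0.0583]
tcp_rot: [-179.9, 0.0, -108.2]
wrist_force: [0.2, 0.1, 0.6]
opening: 0.0235
grasp_force: 39.5
```

```bash
cat > gr.py <<'E'
from h import *
from scipy import ndimage as nd
import sys
# pieces seen in lane tray frame, tray measured in the same view (bias cancels)
for n,t in(('scene',sys.argv[1]+'s'),('top',sys.argv[1]+'t')):
    snap(n,t); W,p,d=world(t); X=W*1000; P=p.astype(int)
    c,a=((599,-18.4),10.7) if n=='scene' else ((594.8,-16.1),10.7)
    r=np.radians(a); x=X[...,0]-c[0]; y=X[...,1]-c[1]
    u=x*np.cos(r)+y*np.sin(r); v=-x*np.sin(r)+y*np.cos(r)
    m=(abs(u)<52)&(abs(v)<72)&(X[...,2]>11.5)&(X[...,2]<40)&(d>0)&(P[...,0]>P[...,2]+12)&(P.sum(-1)<260)
    L,k=nd.label(m)
    for i in range(1,k+1):
        s=L==i
        if s.sum()>40: print(t,s.sum(),'lane frame',[np.round(z,1) for z in cv2.minAreaRect(np.c_[u[s],v[s]].astype(np.float32))],'zmax',np.percentile(X[s][:,2],95).round(1))
E
python3 gr.py g1; python3 -c "
from h import *
o=bot.get_obs();print(o['ee_pos'],o['tcp_rot'],o['opening'])"
```

```text
g1s 278 lane frame [array([27.2, 19.9]), array([55.1, 23.2]), np.float64(84.4)] zmax 29.5
[ 0.4478866  -0.00110498  0.05822531] [-1.79942738e+02  1.95965989e-02 -1.08420171e+02] 0.023564504691418665
```

Call:
step_arm([
  [0.15,[119,3,0],[0,0,0.503]],
  [0.15,[119,3,0],[0,0,0.503]],
  [0.15,[119,3,0],[0,0,0.503]],
  [0.15,[119,3,0],[0,0,0.503]],
  [0.15,[119,3,-25],[0,0,0.503]],
  [0.15,[119,3,-45],[0,0,0.503]],
  [0.15,[119,3,-57],[0,0,0.503]],
  [0.15,[119,3,-57],[0,0,0.503]],
])

```text
time: 18.05
ee_pos: [0.5655, 0.0019, -0.001]
tcp_rot: [179.9, 0.0, -79.9]
wrist_force: [0.0, 0.0, 0.0]
opening: 0.0237
grasp_force: 39.5
```

Call:
step_arm([
  [0.15,[0,0,0],[0,0,0]],
  [0.15,[0,0,-2],[0,0,0]],
  [0.15,[0,0,-4],[0,0,0]],
  [0.15,[0,0,-4],[0,0,0]],
])

```text
time: 18.45
ee_pos: [0.5667, 0.0019, -0.0033]
tcp_rot: [-180.0, -0.0, -79.7]
wrist_force: [0.2, 0.2, -0.2]
opening: 0.0238
grasp_force: 39.5
```

Call:
step_arm([
  [0.15,[0,0,-2],[0,0,0]],
  [0.15,[0,0,-3],[0,0,0]],
  [0.15,[0,0,-4],[0,0,0]],
  [0.15,[0,0,-4],[0,0,0]],
])

```text
time: 18.85
ee_pos: [0.5666, 0.0019, -0.0067]
tcp_rot: [-180.0, -0.0, -79.7]
wrist_force: [-3.2, -0.7, 7.0]
opening: 0.0238
grasp_force: 40.3
```

Call:
step_arm([
  [0.45,[0,0,0],[0,0,0]],
  [0.45,[0,0,0],[0,0,0]],
  [0.45,[0,0,15],[0,0,0]],
  [0.45,[0,0,50],[0,0,0]],
  [0.8,[-30,-30,75],[0,0,0]],
  [0.8,[-158,-195,75],[0,0,0]],
  [0.8,[-158,-195,75],[0,0,0]],
  [0.8,[-158,-195,75],[0,0,0]],
])

```text
time: 19.65
ee_pos: [0.4437, -0.1477, 0.0689]
tcp_rot: [-179.9, -0.1, -79.7]
wrist_force: [0.8, -0.9, 0.0]
opening: 0.0682
grasp_force: 0.0
```

```bash
python3 gr.py g2; python3 -c "
from h import *
o=bot.get_obs();print(o['ee_pos'],o['tcp_rot'],o['opening'])"
```

```text
g2s 222 lane frame [array([-25.2,  20.2]), array([25.5, 45.4]), np.float64(4.1)] zmax 29.4
g2s 286 lane frame [array([27. , 19.7]), array([54.7, 23.6]), np.float64(84.7)] zmax 29.2
g2t 189 lane frame [array([27. , 21.4]), array([56. , 25.2]), np.float64(89.0)] zmax 31.3
g2t 147 lane frame [array([-27.4,  19.8]), array([45.6, 22.9]), np.float64(86.9)] zmax 30.5
[ 0.44199996 -0.15013752  0.06890336] [-1.79982804e+02 -7.88913331e-02 -8.00209674e+01] 0.06851009135873765
```

Both gravers lie flat and along their lanes. Now the small ring.

Call:
step_arm([
  [0.8,[-33,-43,0],[0,0,0]],
  [0.8,[-33,-43,-30],[0,0,0]],
  [0.8,[-33,-43,-60],[0,0,0]],
  [0.8,[-33,-43,-86],[0,0,0]],
  [0.8,[-33,-43,-86],[0,0,0]],
  [0.25,[-33,-43,-86],[0,0,0]],
  [0.25,[-33,-43,-86],[0,0,0]],
  [0.25,[-33,-43,-86],[0,0,0]],
], force=30)

```text
time: 20.55
ee_pos: [0.4129, -0.19, -0.0166]
tcp_rot: [-179.9, -0.1, -79.7]
wrist_force: [-2.4, 1.6, 9.0]
opening: 0.0289
grasp_force: 28.9
```

Call:
step_arm([
  [0.25,[0,0,0],[0,0,0]],
  [0.25,[0,0,0],[0,0,0]],
])

```text
time: 20.75
ee_pos: [0.4129, -0.19, -0.0165]
tcp_rot: [-179.9, -0.1, -79.7]
wrist_force: [-1.0, 1.4, 7.2]
opening: 0.0286
grasp_force: 29.1
```

Call:
step_arm([
  [0.25,[0,0,20],[0,0,0]],
  [0.25,[0,0,60],[0,0,0]],
  [0.25,[144,457,75],[0,0,0]],
  [0.25,[144,457,75],[0,0,0]],
  [0.25,[144,457,75],[0,0,0]],
  [0.25,[144,457,75],[0,0,0]],
  [0.25,[144,457,75],[0,0,0]],
  [0.25,[144,457,75],[0,0,0]],
])

```text
time: 21.55
ee_pos: [0.5026, 0.0988, 0.0523]
tcp_rot: [-179.9, -0.0, -79.7]
wrist_force: [1.9, -0.5, 0.3]
opening: 0.0292
grasp_force: 29.8
```

Call:
step_arm([
  [0.25,[56,178,0],[0,0,0]],
  [0.25,[56,178,0],[0,0,0]],
  [0.25,[56,178,0],[0,0,0]],
  [0.25,[56,178,0],[0,0,0]],
  [0.25,[56,178,0],[0,0,0]],
  [0.25,[56,178,0],[0,0,0]],
])

```text
time: 22.15
ee_pos: [0.5578, 0.2753, 0.0512]
tcp_rot: [-180.0, -0.0, -79.6]
wrist_force: [1.3, -0.7, -0.6]
opening: 0.0289
grasp_force: 29.8
```

Call:
step_arm([
  [0.25,[-1,-8,-20],[0,0,0]],
  [0.25,[-1,-8,-45],[0,0,0]],
  [0.25,[-1,-8,-57],[0,0,0]],
  [0.25,[-1,-8,-61],[0,0,0]],
  [0.25,[-1,-8,-61],[0,0,0]],
  [0.25,[-1,-8,-61],[0,0,0]],
])

```text
time: 22.75
ee_pos: [0.5573, 0.2665, -0.0088]
tcp_rot: [-179.9, 0.0, -79.7]
wrist_force: [0.5, 0.2, -1.5]
opening: 0.0285
grasp_force: 29.8
```

Call:
step_arm([
  [0.25,[0,0,-1],[0,0,0]],
  [0.25,[0,0,-2],[0,0,0]],
  [0.25,[0,0,-2],[0,0,0]],
])

```text
time: 23.05
ee_pos: [0.5568, 0.2665, -0.0119]
tcp_rot: [-180.0, 0.0, -79.7]
wrist_force: [0.4, -0.0, -0.3]
opening: 0.0287
grasp_force: 29.8
```

Call:
step_arm([
  [0.25,[0,0,-1],[0,0,0]],
  [0.25,[0,0,-2],[0,0,0]],
  [0.25,[0,0,-2],[0,0,0]],
])

```text
time: 23.35
ee_pos: [0.557, 0.2666, -0.0124]
tcp_rot: [-179.9, 0.0, -79.7]
wrist_force: [-4.8, -2.0, 11.2]
opening: 0.0288
grasp_force: 30.8
```

Call:
step_arm([
  [0.5,[0,0,0],[0,0,0]],
  [0.5,[0,0,0],[0,0,0]],
  [0.5,[0,0,15],[0,0,0]],
  [0.5,[0,0,50],[0,0,0]],
  [0.9,[-20,-11,75],[0,0,0]],
  [0.9,[-147,-80,75],[0,0,0]],
  [0.9,[-147,-80,75],[0,0,0]],
  [0.9,[-147,-80,75],[0,0,0]],
])

```text
time: 24.15
ee_pos: [0.4081, 0.1855, 0.0617]
tcp_rot: [-180.0, 0.0, -79.7]
wrist_force: [1.1, -1.0, 0.9]
opening: 0.0767
grasp_force: 0.0
```

Call:
step_arm([
  [0.9,[0,0,0],[0,0,0]],
  [0.9,[0,0,0],[0,0,0]],
])

```text
time: 24.35
ee_pos: [0.4098, 0.1864, 0.0624]
tcp_rot: [-179.8, 0.0, -79.7]
wrist_force: [0.6, 0.3, 0.5]
opening: 0.0765
grasp_force: 0.0
```

Call:
step_arm([
  [0.9,[0,0,-40],[0,0,0]],
  [0.9,[0,0,-70],[0,0,0]],
  [0.9,[0,0,-80],[0,0,0]],
  [0.9,[0,0,-80],[0,0,0]],
  [0.4,[0,0,-80],[0,0,0]],
  [0.4,[0,0,-80],[0,0,0]],
  [0.4,[0,0,-80],[0,0,0]],
  [0.4,[0,0,-80],[0,0,0]],
], force=35)

```text
time: 25.15
ee_pos: [0.4109, 0.1869, -0.0174]
tcp_rot: [-179.8, 0.0, -79.7]
wrist_force: [-0.8, 0.3, 5.7]
opening: 0.0413
grasp_force: 35.6
```

Call:
step_arm([
  [0.4,[0,0,20],[0,0,0]],
  [0.4,[0,0,60],[0,0,0]],
  [0.4,[0,0,75],[0,0,0]],
  [0.4,[0,0,75],[0,0,0]],
])

```text
time: 25.55
ee_pos: [0.4114, 0.1871, 0.0587]
tcp_rot: [-179.7, 0.1, -79.7]
wrist_force: [-0.2, 1.2, -1.3]
opening: 0.0413
grasp_force: 36.2
```

```bash
python3 - <<'E'
from h import *
o=bot.get_obs();print(o['ee_pos'],o['opening'])
p,d=snap('scene','s7')
cv2.imwrite('pics/s7c.png',cv2.resize(p[90:290,280:520,::-1],None,fx=2.5,fy=2.5))
W,p,d=world('s7'); X=W*1000; c=(563.5,240.5)
m=(np.hypot(X[...,0]-c[0],X[...,1]-c[1])<52)&(X[...,2]>11)&(X[...,2]<26)&(d>0)
q=X[m]; print(m.sum(),cv2.minEnclosingCircle(q[:,:2].astype(np.float32)),np.percentile(q[:,2],[50,95]))
E
```

```text
[0.41141647 0.18712024 0.05871591] 0.041331551548591
101 ((560.1365966796875, 263.4313049316406), 17.384592056274414) [16.89167464 20.18599263]
```

View pics/s7c.png

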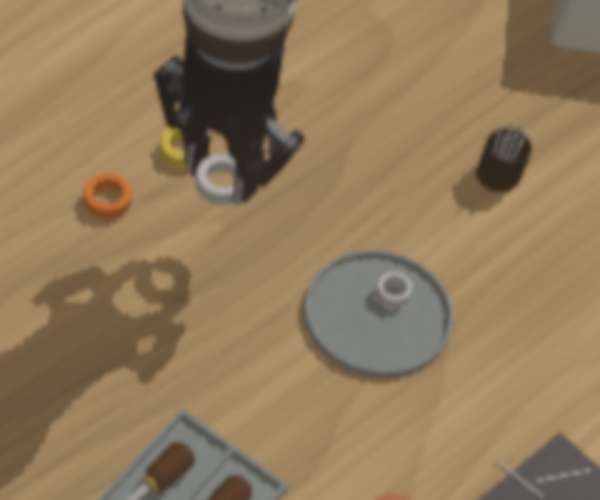

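The crop shows the small ring flat in the dish at (393,289) and the silver large ring held at (220,178). The orange and yellow rings are untouched.

Call:
step_arm([
  [0.4,[154,33,0],[0,0,0]],
  [0.4,[154,33,0],[0,0,0]],
  [0.4,[154,33,0],[0,0,0]],
  [0.4,[154,33,0],[0,0,0]],
  [0.4,[154,33,-15],[0,0,0]],
  [0.4,[154,33,-40],[0,0,0]],
  [0.4,[154,33,-60],[0,0,0]],
  [0.4,[154,33,-68],[0,0,0]],
])

```text
time: 26.4
ee_pos: [0.5604, 0.2184, -0.0138]
tcp_rot: [179.8, -0.0, -79.7]
wrist_force: [-24.9, -10.7, 54.5]
opening: 0.0416
grasp_force: 42.1
```

Call:
step_arm([
  [0.4,[0,0,-1],[0,0,0]],
  [0.4,[0,0,-2],[0,0,0]],
  [0.4,[0,0,-2],[0,0,0]],
])

```text
time: 26.7
ee_pos: [0.5621, 0.219, -0.0135]
tcp_rot: [180.0, 0.0, -79.7]
wrist_force: [-3.3, -1.5, 6.9]
opening: 0.0416
grasp_force: 37.3
```

Call:
step_arm([
  [0.65,[0,0,0],[0,0,0]],
  [0.65,[0,0,0],[0,0,0]],
  [0.65,[0,0,0],[0,0,0]],
  [0.65,[0,0,15],[0,0,0]],
  [0.65,[0,0,50],[0,0,0]],
  [0.8,[-50,0,100],[0,0,0]],
  [0.8,[-150,0,120],[0,0,0]],
  [0.8,[-250,0,150],[0,0,0]],
])

```text
time: 27.5
ee_pos: [0.4317, 0.2193, 0.1021]
tcp_rot: [-179.9, 0.0, -79.8]
wrist_force: [-0.1, 0.3, 1.4]
opening: 0.0682
grasp_force: 0.0
```

Call:
step_arm([
  [0.8,[-80,0,60],[0,0,0]],
  [0.8,[-80,0,60],[0,0,0]],
  [0.8,[-80,0,60],[0,0,0]],
])

```text
time: 27.8
ee_pos: [0.3507, 0.22, 0.1659]
tcp_rot: [-179.6, 0.2, -79.6]
wrist_force: [1.6, 0.3, 0.7]
opening: 0.0684
grasp_force: 0.0
```

```bash
python3 gr.py g3; python3 - <<'E'
from h import *
for t,cd,cb in(('g3s',(563.5,240.5),(558,-240)),('g3t',(559.7,243),(554,-237.6))):
    W,p,d=world(t); X=W*1000
    for nm,c,r,lo in(('dish',cd,53,12),('block',cb,34,34),('ball',(528,-432),60,30),('pot',(521,437),60,30)):
        m=(np.hypot(X[...,0]-c[0],X[...,1]-c[1])<r)&(X[...,2]>lo)&(X[...,2]<70)&(d>0)
        n,L,st,ce=cv2.connectedComponentsWithStats(m.astype(np.uint8))
        for i in range(1,n):
            if st[i,4]>25:
                q=X[L==i]; cc,rr=cv2.minEnclosingCircle(q[:,:2].astype(np.float32)); print(t,nm,st[i,4],np.round([cc[0]-c[0],cc[1]-c[1],rr],1),np.percentile(q[:,2],[50,95]).round(1))
s=cv2.imread('pics/g3s.png'); cv2.imwrite('pics/g3c.png',cv2.resize(s[110:420,120:520],None,fx=1.9,fy=1.9))
E
```

```text
g3s 224 lane frame [array([-27.8,  20. ]), array([44.5, 26.4]), np.float64(79.9)] zmax 28.7
g3s 285 lane frame [array([26.8, 20.4]), array([55.2, 23.9]), np.float64(85.0)] zmax 28.9
g3t 189 lane frame [array([26.5, 20.7]), array([55.2, 25.7]), np.float64(81.3)] zmax 31.4
g3t 148 lane frame [array([-26.8,  20.8]), array([42.9, 22.7]), np.float64(85.3)] zmax 31.3
g3s dish 95 [-3.9 22.  16.5] [16.5 20.9]
g3s dish 199 [  1.3 -22.8  22.9] [16.9 20.5]
g3s block 355 [ 1.3 -2.  23.9] [37.8 41. ]
g3s ball 225 [ 1.8 -2.9 15.2] [47.1 50.7]
g3s pot 212 [ 3.7 -0.9 22.1] [39.  57.5]
g3t dish 155 [ -1.  -21.8  22.3] [19.  23.4]
g3t dish 70 [-6.2 22.8 15.3] [19.5 23.4]
g3t block 213 [ 0.6 -0.8 23.4] [40.  43.3]
g3t ball 139 [-4.4  2.2 15.7] [48.  52.9]
```

View pics/g3c.png

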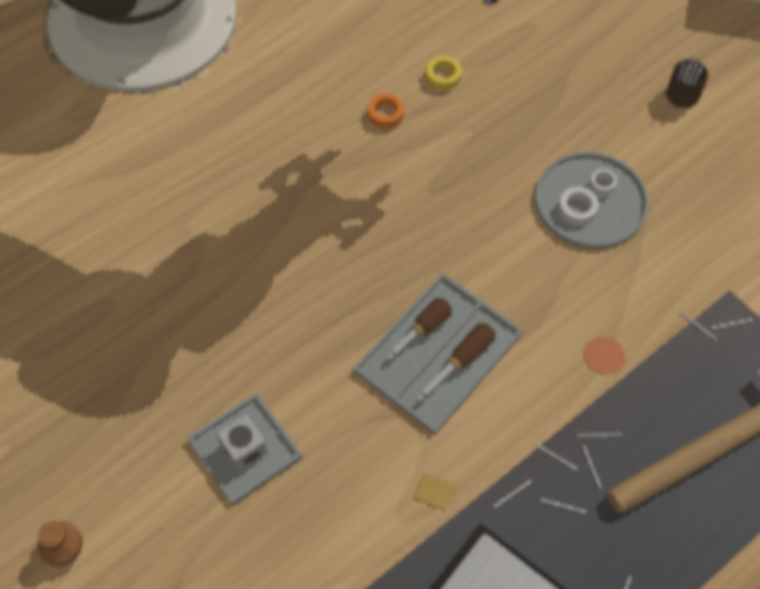

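The last view shows every piece in place: rings at (580,205) and (604,180), gravers at (418,330) and (458,362), block at (240,440). Ball and pot stand where they were, so I'm handing in.

```bash
python3 -c "
from workcell import bot
print(bot.job_done())"
```

```text
the job is handed in; nothing more can be done
None
```

I sorted all five pieces into their trays and handed the job in at about 28 s of robot time. The final camera check showed everything flat and in place with the ball and pot undisturbed, but the hand-in gave no verdict.

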